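# Pack the mounting kit into its colour-coded tray

## Robot

A 6-joint arm with a two-finger parallel gripper is mounted at the origin on a cart in front of the work surface, level with it; the furniture and walls round the work are solid. World frame = base frame: x ahead of the robot, y to its left, z up, the work surface at z = 0. Lengths are in mm, angles in degrees, forces in N, time in s.
With the tool pointing down it reaches from about 350 to 850 mm from the base axis. Payload 8.1 kg.
Tool frame: the origin (TCP) lies between the finger pads; the fingertips stand 17 mm ahead of it and the grasp point (between the pads) lies 2 mm behind it; y points along the fingers, z is the direction in which the jaws open and shut, and the axes are right-handed (so a half turn about y gives the same grasp; the last joint's range is limited). The gripper opens to 93 mm and grips with 3 to 60 N. Pads are 15 mm wide; open, the fingers measure 128 mm over their backs; the gripper's body (75 mm by 188 mm) begins 65 mm behind the grasp point.
Start: joints at [-79.378, 7.471, 85.268, -0, 87.261, -4.893], TCP at [160.522, -578.133, 235.635] pointing down, gripper open.
Joint ranges: [-169.43, 169.43], [-51.17, 129.36], [1.28, 143.12], [-76.62, 256.62], [0, 156.53], [-152.29, 152.29]. Speed limits (degrees/s): [136.94, 136.94, 159.86, 180, 180, 180].

## Interface

Orientations are given as a 3x3 rotation matrix whose columns are the frame's x, y, z axes.
In Python, from plant import bot, grab_frame, camera_info, job gives the robot as it stands. Calls block until the motion is done:
- bot.reach(position, orientation): joint-space move of the TCP to a pose.
- bot.servo_line(position, velocity=150, rotation=None, threshold=None): straight line of the TCP; rotation=None keeps the orientation; velocity is the mean speed in mm/s. With threshold (N) it stops when the force on the tool has changed by that much, and returns True; else False.
- bot.movej(angles): joint-space move.
- bot.ungrasp() and bot.close(grasp_force=None): open the fingers fully, or close them until they stop; grasp_force is the grip in N (None keeps the last).
- bot.sleep(seconds).
- bot.inverse_kinematics(position, orientation): joint angles nearest the present ones, or None.
- bot.state(): the state.
- grab_frame(name): name is "side" or "top"; returns (picture, depth): 480x640x3 uint8, red, green, blue; 480x640 float32, mm along the optical axis (not along the pixel's ray), 0 where there is no reading.
- camera_info(name): a dict with "K" (3x3 intrinsics, pixels), "eye" and "attitude" of the camera in the world. Camera axes: x right, y down, z forward; pixel columns grow to the right and rows downward; lengths in mm; the calibration is good to about 2 mm. A picture is of the moment at which its call begins. camera_info takes no time and is no camera call.
A pose or a line that the arm cannot do raises bot.Unreachable and nothing moves.
- job.finish_job(): hands the job in, once; it reports no verdict.
The state is a dict: "time": time; "qpos": joint angles; "joint_velocities": joint speeds; "effort": joint torques, N m; "position": TCP position; "tool_rot": TCP orientation; "ft_force": force on the tool from outside, world axes, zero at the start; "moment": the same for the moment, N m; "grip_width": finger opening in mm.
Only numpy, scipy, OpenCV 4.12 (cv2) and the standard library are available. Lean on these libraries where they do the work, as an engineer would, in place of code of your own. Each camera call takes 0.05 s, during which the arm holds its last target.

## Task

Pack the mounting kit into the grey tray with the four coloured bins: stand the glue bottle with the red nozzle in the blue bin, the open putty jar in the green bin, the orange-red plug with the steel pins in the yellow bin and the plain red cap in the black bin, each upright, flat on the floor of its bin and let go. The white bottle with the blue cap and the white jar with the blue lid do not belong to the kit: leave them standing where they are.

Things in the scene. Friction and masses are not known exactly. Their poses are not given: they have to be found in the camera images.
- glue_bottle: white glue bottle, label, pointed RED nozzle cap; 131 mm high, 0.15 kg. Round body 45 mm across, straight to 70 mm high, then narrowing (41 mm at 82 mm, 18 mm at 98 mm). Cap: collar 23 mm across from 99 to 108 mm, then a cone. Take it by the top of the straight body if the nozzle then clears the palm, or pinch the collar. May lean 0.05 rad. Origin: centre of underside; z up; stands on the table
- putty_jar: white OPEN jar without a lid (you can see into its mouth), with a printed label; about 52 mm across, 58 mm high, about 0.11 kg. Origin: centre of its underside; z up. It stands on the table at the start
- red_plug: orange-red printed plug: a round body 36 mm across and 40 mm high with three thin steel pins standing up from its top (50 mm with the pins), about 0.06 kg. Origin: centre of its underside; z up. It stands on the table at the start
- red_cap: plain red plastic cap without pins, round, 34 mm across, 28 mm high, about 0.03 kg. Origin: centre of its underside; z up. It stands on the table at the start
- blue_cap_bottle: look-alike that stays: plain white bottle with a BLUE cap and no label, 45 mm across, 128 mm high. Origin: centre of its underside; z up. It stands on the table at the start
- lidded_jar: look-alike that stays: plain white jar closed with a BLUE lid and without label, 52 mm across, 62 mm high. Origin: centre of its underside; z up. It stands on the table at the start
- bin_blue: blue plastic bin, one of four bins alike but for colour that are fixed in a 2 x 2 block (centres 105 mm apart) in one shallow grey tray (202 x 202 mm, 12 mm high, fixed to the table). The bin is 80 x 80 x 15 mm outside, 74 x 74 mm inside; walls and floor 3 mm thick, so its floor lies 3 mm and its rim 15 mm above its origin. Origin: centre of its underside (4 mm above the table); x and y along its sides, z up
- bin_green: green plastic bin, one of four bins alike but for colour that are fixed in a 2 x 2 block (centres 105 mm apart) in one shallow grey tray (202 x 202 mm, 12 mm high, fixed to the table). The bin is 80 x 80 x 15 mm outside, 74 x 74 mm inside; walls and floor 3 mm thick, so its floor lies 3 mm and its rim 15 mm above its origin. Origin: centre of its underside (4 mm above the table); x and y along its sides, z up
- bin_yellow: yellow plastic bin, one of four bins alike but for colour that are fixed in a 2 x 2 block (centres 105 mm apart) in one shallow grey tray (202 x 202 mm, 12 mm high, fixed to the table). The bin is 80 x 80 x 15 mm outside, 74 x 74 mm inside; walls and floor 3 mm thick, so its floor lies 3 mm and its rim 15 mm above its origin. Origin: centre of its underside (4 mm above the table); x and y along its sides, z up
- bin_black: black plastic bin, one of four bins alike but for colour that are fixed in a 2 x 2 block (centres 105 mm apart) in one shallow grey tray (202 x 202 mm, 12 mm high, fixed to the table). The bin is 80 x 80 x 15 mm outside, 74 x 74 mm inside; walls and floor 3 mm thick, so its floor lies 3 mm and its rim 15 mm above its origin. Origin: centre of its underside (4 mm above the table); x and y along its sides, z up

How it is judged (in metres and radians):
At the end, for the whole second after the job is handed in: Each of the four kit things stands upright (within 0.15 rad) on the floor of its own bin (underside within 4 mm of it, centre within 25 mm of the bin's centre along each side), released and at rest; the blue-capped bottle and the lidded jar stand upright within 25 mm of where they started (x of glue_bottle in the frame of bin_blue between -0.025 and 0.025 m and y of glue_bottle in the frame of bin_blue between -0.025 and 0.025 m and z of glue_bottle in the frame of bin_blue below 0.007 m and angle between each of glue_bottle, putty_jar, red_plug, red_cap, blue_cap_bottle, lidded_jar's own z axis and vertical below 0.15 rad and linear speed of each of glue_bottle, putty_jar, red_plug, red_cap below 0.02 m/s and x of putty_jar in the frame of bin_green between -0.025 and 0.025 m and y of putty_jar in the frame of bin_green between -0.025 and 0.025 m and z of putty_jar in the frame of bin_green below 0.007 m and x of red_plug in the frame of bin_yellow between -0.025 and 0.025 m and y of red_plug in the frame of bin_yellow between -0.025 and 0.025 m and z of red_plug in the frame of bin_yellow below 0.007 m and x of red_cap in the frame of bin_black between -0.025 and 0.025 m and y of red_cap in the frame of bin_black between -0.025 and 0.025 m and z of red_cap in the frame of bin_black below 0.007 m and distance of each of blue_cap_bottle, lidded_jar from where it was at the start of the episode below 0.025 m); the robot touches nothing.
It fails at once if the blue-capped bottle is shifted by more than 25 mm or tipped (distance of blue_cap_bottle from where it was at the start of the episode above 0.025 m or angle between blue_cap_bottle's own z axis and vertical above 0.25 rad).
It fails at once if the lidded jar is shifted by more than 25 mm or tipped (distance of lidded_jar from where it was at the start of the episode above 0.025 m or angle between lidded_jar's own z axis and vertical above 0.25 rad).
It also fails if it takes over 106 s, if anything falls off the work surface, if the arm or the gripper's body presses on something with over 40 N, if the wrist force passes 120 N, or if a joint passes its speed limit or range.

## Working session

There is one attempt and no reset: what is moved stays moved. The work goes in short steps, each a Python script; the robot and the scene stay as the last script left them, time stands still between calls to the robot, and variables do not carry over. Pictures are saved under pics/ and viewed, and the job is handed in when it is done.

```bash
ls; mkdir -p pics; python3 - <<'E'
from plant import bot, grab_frame, camera_info, job
import cv2,numpy as np
for n in("side","top"):
    p,d=grab_frame(n); cv2.imwrite(f"pics/{n}0.png",p[:,:,::-1]); np.savez(f"{n}0.npz",p=p,d=d); c=camera_info(n); print(n,c); print((d>0).mean())
s=bot.state(); print(s['time'],s['tool_rot'],s['grip_width'])
E
```

```text
pics
side {'K': array([[464.15563895,   0.        , 322.50501137],
       [  0.        , 464.15563895, 248.70656565],
       [  0.        ,   0.        ,   1.        ]]), 'eye': array([934.59068825, 163.44769559, 754.36706499]), 'attitude': array([[-3.50806207e-01,  8.03017203e-01, -4.81765894e-01],
       [ 9.36448066e-01,  3.00909265e-01, -1.80329239e-01],
       [ 1.60339665e-04, -5.14409356e-01, -8.57544745e-01]])}
0.9959212239583334
top {'K': array([[458.9787891 ,   0.        , 328.2052558 ],
       [  0.        , 458.9787891 , 247.51026636],
       [  0.        ,   0.        ,   1.        ]]), 'eye': array([343.96631337, -11.40271142, 929.95816476]), 'attitude': array([[ 0.0010295 , -0.98039935,  0.1970179 ],
       [-0.99987975,  0.00203932,  0.01537284],
       [-0.01547331, -0.19701004, -0.98027936]])}
0.9959440104166667
0.1 [[-9.63567650e-01 -2.78234015e-04  2.67464587e-01]
 [-2.67464679e-01  1.63181770e-03 -9.63566283e-01]
 [-1.68356531e-04 -9.99998630e-01 -1.64678451e-03]] 93.2697030254334
```

View pics/side0.png

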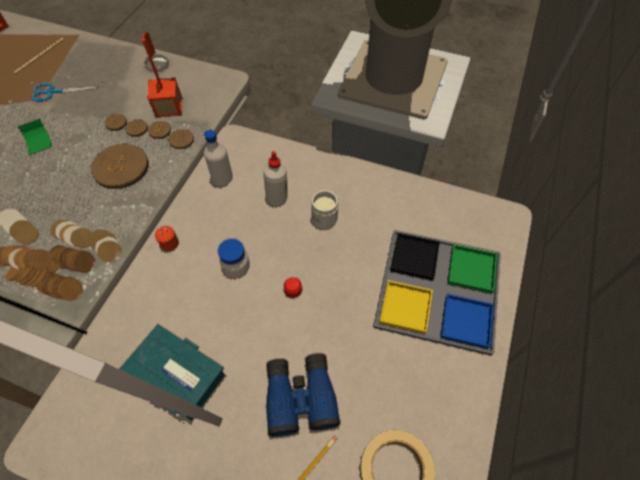

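View pics/top0.png

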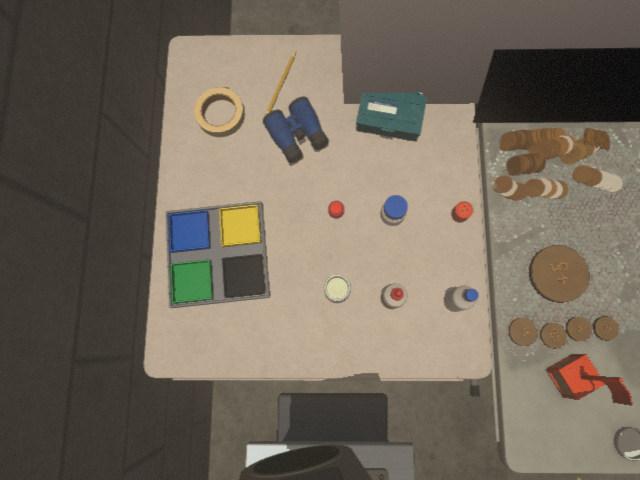

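The top view shows the glue bottle (395,295), putty jar (337,288), cap (336,209), plug (463,211), lidded jar (395,208), blue-capped bottle (465,297), and the tray at (218,254). The side view shows the same layout. Next I'll measure from masks in both views, check against depth, and identify the grey slab.

```bash
cat > h.py <<'E'
import numpy as np,cv2
from plant import bot,grab_frame,camera_info,job
CI={n:camera_info(n) for n in("side","top")}
def ray(n,u,v):
    c=CI[n]; d=c["attitude"]@np.linalg.inv(c["K"])@np.array([u,v,1.]); return c["eye"],d
def onplane(n,u,v,z):
    e,d=ray(n,u,v); return e+d*(z-e[2])/d[2]
def tri(a,b):
    (e1,d1),(e2,d2)=ray("top",*a),ray("side",*b)
    t=np.linalg.lstsq(np.c_[d1,-d2],e2-e1,rcond=None)[0]
    p,q=e1+d1*t[0],e2+d2*t[1]; return (p+q)/2,np.linalg.norm(p-q)
def cloud(n,d):
    c=CI[n]; v,u=np.mgrid[0:480,0:640]
    r=np.stack([u,v,np.ones_like(u)],-1)@np.linalg.inv(c["K"]).T
    return c["eye"]+(r*d[...,None])@c["attitude"].T
def blobs(n,p,lo,hi,amin=15):
    h=cv2.cvtColor(p,cv2.COLOR_RGB2HSV)
    m=cv2.inRange(h,lo,hi) if lo[0]<=hi[0] else cv2.inRange(h,(lo[0],)+lo[1:],(180,)+hi[1:])|cv2.inRange(h,(0,)+lo[1:],hi)
    k,L,st,ce=cv2.connectedComponentsWithStats(m)
    return [(ce[i].round(1),st[i][:5],L==i) for i in range(1,k) if st[i][4]>=amin]
E
python3 - <<'E'
from h import *
for n in("side","top"):
    z=np.load(n+"0.npz");p,d=z["p"],z["d"];C=cloud(n,d)
    print(n,"table z",np.round(np.median(C[230:260,290:380,2]),1))
    for name,lo,hi in(("red",(174,150,80),(10,255,255)),("blue",(100,150,50),(125,255,255)),("yel",(22,180,100),(32,255,255)),("grn",(50,150,50),(75,255,255))):
        for c,s,m in blobs(n,p,lo,hi):
            q=C[m];print(name,c,s,np.round(np.median(q,0)),"zmax",np.round(np.percentile(q[:,2],95)))
    if n=="top":
        print("slab",C[50,450],C[90,520],C[20,360]); 
    else: print("slab",C[345,50],C[400,150],C[418,215])
    m=(C[...,2]>120)&(d>0); b=np.zeros((480,640,3),np.uint8); b[m]=255
    k,L,st,ce=cv2.connectedComponentsWithStats(m.astype(np.uint8))
    for i in range(1,k):
        if st[i][4]>40: q=C[L==i]; print("high",st[i],q.min(0).round(),q.max(0).round())
E
```

```text
side table z 0.5
red [ 1.  24.5] [ 0 22  4  6 17] [  172. -1022.    13.] zmax 167.0
red [161.2  87. ] [142  32  40  85 897] [ 286. -457.   59.] zmax 168.0
red [273.8 160.6] [269 151  11  17 122] [ 431. -120.  111.] zmax 130.0
red [166. 238.] [155 226  22  25 397] [ 609. -265.   38.] zmax 43.0
red [292.3 287.1] [284 278  18  20 286] [617. -12.  26.] zmax 29.0
blue [210.  135.6] [205 130  10  12  93] [ 427. -248.  127.] zmax 130.0
blue [230.9 251.1] [219 240  25  24 475] [ 606. -129.   62.] zmax 65.0
blue [467.5 321. ] [ 441  295   53   53 2154] [564. 290.   8.] zmax 19.0
blue [300.1 399. ] [ 268  369   70   59 2229] [794.  75.  43.] zmax 49.0
yel [406.  306.5] [ 380  281   52   52 1957] [575. 184.   8.] zmax 19.0
grn [ 35.4 136.4] [ 19 120  32  34 628] [ 468. -681.   12.] zmax 28.0
grn [472.7 268.6] [ 449  245   48   48 1759] [459. 279.   8.] zmax 19.0
slab [898.87563907 -54.89815315 439.00578039] [897.08868854 -16.56388248 325.4332672 ] [862.22255074 -29.84887699  51.56995891]
high [ 365    0   87   55 3571] [ -3. -70. 120.] [213. 103. 322.]
high [  560     0    80   480 26988] [-293
[... 526 characters left out ...]
red [583.7 376.9] [ 556  355   75   49 1191] [ 280. -455.   60.] zmax 170.0
red [554.5 381.1] [549 372  13  21  46] [ 266. -433.    7.] zmax 10.0
blue [187.7 232.8] [ 170  214   38   37 1043] [560. 295.   8.] zmax 17.0
slab [ 868.05648593 -223.71376886  168.50965052] [ 824.01288629 -373.88931122  103.52892955] [876.87097225 -54.23603842 240.52441853]
high [    0     0   123   480 47257] [119. 417. 120.] [1017.  423.  419.]
high [  339     0   301    87 22926] [ 822. -594.  120.] [883. -18. 286.]
high [465 289  14  12 133] [ 412. -260.  120.] [ 431. -238.  133.]
high [598 376  35  30 539] [ 243. -476.  121.] [ 287. -452.  185.]
high [ 239  445  134   35 3420] [183. -46. 248.] [213. 106. 452.]
```

```bash
cat > meas.py <<'E'
from h import *
from scipy.optimize import least_squares
def fit(q,r=None):
    c0=np.r_[np.median(q,0),r or 20]
    f=(lambda c:np.hypot(*(q-c[:2]).T)-(r if r else c[2]))
    s=least_squares(f,c0,loss="soft_l1",f_scale=1.);return s.x.round(1),np.sqrt(np.mean(f(s.x)**2)).round(2)
E
python3 - <<'E'
from meas import *
F={n:np.load(n+"0.npz") for n in("side","top")}
C={n:cloud(n,F[n]["d"]) for n in F}
for nm,x,y,R in(("glue",428,-120,50),("putty",440,0,45),("cap",612,-12,40),("plug",604,-266,40),("bluebot",420,-250,50),("lidjar",602,-128,45)):
    px={}
    for n in C:
        c=C[n];m=(np.hypot(c[...,0]-x,c[...,1]-y)<R)&(c[...,2]>6)&(F[n]["d"]>0)
        q=c[m];zt=np.percentile(q[:,2],97)
        t=m&(c[...,2]>zt-5);v,u=np.nonzero(t)
        (cu,cv_),_,_=cv2.fitEllipse(cv2.convexHull(np.c_[u,v].astype(np.float32))) if len(u)>8 else ((u.mean(),v.mean()),0,0)
        px[n]=(cu,cv_)
        print(nm,n,"ztop",zt.round(1),"topc",c[t].mean(0).round(1),"n",t.sum(),"px",np.round(px[n],1))
        lo,hi=(10,65) if zt>100 else (6,zt-6)
        b=q[(q[:,2]>lo)&(q[:,2]<hi)][:,:2]
        if len(b)>15: print("   body fit",fit(b,{"glue":22.5,"putty":26,"cap":17,"plug":18,"bluebot":22.5,"lidjar":26}[nm]))
    p,e=tri(px["top"],px["side"]);print("   tri",p.round(1),e.round(1))
# bins
for nm,lo,hi in(("blue",(100,150,50),(125,255,255)),("yel",(20,150,60),(34,255,255)),("grn",(45,120,40),(80,255,255)),("black",(0,0,0),(180,255,45))):
  for n in F:
    for c,s,m in blobs(n,F[n]["p"],lo,hi,500):
        q=C[n][m];md=np.median(q,0)
        if 400<md[0]<640 and 140<md[1]<340:
            h=cv2.minAreaRect(q[:,:2].astype(np.float32));print(nm,n,np.round(h[0],1),np.round(h[1],1),round(h[2],1),"floor z",np.median(q[:,2]).round(1),"rim",np.percentile(q[:,2],97).round(1))
E
```

```text
glue side ztop 123.0 topc [ 427.2 -120.8  126. ] n 41 px [273.4 154.3]
   body fit (array([ 426.9, -125.2,   22.5]), np.float64(0.97))
glue top ztop 129.7 topc [ 424.1 -121.1  130.3] n 23 px [398.4 292.9]
   body fit (array([405.5, -88.3,  22.5]), np.float64(6.76))
   tri [ 424.8 -122.2  122.9] 0.2
putty side ztop 58.9 topc [443.4 -16.6  57.6] n 137 px [324.3 200.7]
   body fit (array([443.4, -17. ,  26. ]), np.float64(8.08))
putty top ztop 60.0 topc [442.6 -14.8  58.4] n 116 px [337.1 287. ]
   body fit (array([435.1,  -0.6,  26. ]), np.float64(10.68))
   tri [443.  -15.8  56.5] 2.3
cap side ztop 29.6 topc [611.2 -14.3  27.7] n 168 px [292.1 283.5]
   body fit (array([609.4, -15.5,  17. ]), np.float64(1.29))
cap top ztop 30.9 topc [609.3 -13.1  28.1] n 118 px [336.1 207.4]
   body fit (array([610.7, -13.2,  17. ]), np.float64(1.85))
   tri [609.9 -14.1  24.7] 1.8
plug side ztop 43.1 topc [ 603.9 -270.4   40.7] n 198 px [164.1 233.2]
   body fit (array([ 602.1, -272.7,   18. ]), np.float64(0.9))
plug top ztop 43.7 topc [ 600.1 -270.1   40.9] n 158 px [464.4 209.5]
   body fit (array(
[... 431 characters left out ...]
   62.5] n 483 px [230.4 249.3]
   body fit (array([ 635. , -103.5,   26. ]), np.float64(9.1))
lidjar top ztop 65.3 topc [ 600.8 -130.7   62.9] n 391 px [396. 206.]
   body fit (array([ 603.3, -131.4,   26. ]), np.float64(2.85))
   tri [ 601.9 -131.6   60.3] 1.7
blue side [731.1 254.5] [ 97.2 435.2] 78.5 floor z 7.8 rim 20.0
blue top [482.8 152.1] [419.   91.7] 62.0 floor z 7.8 rim 19.5
yel side [733.7 192.8] [397.5  82.4] 3.4 floor z 7.9 rim 20.2
yel top [469.  122.1] [351.6 101.2] 30.8 floor z 8.1 rim 20.6
grn side [677.5 246.6] [ 94.8 532.1] 82.2 floor z 7.9 rim 19.9
grn top [430.5 151.4] [355.7  97.2] 77.3 floor z 7.9 rim 20.4
black side [682.  186.5] [501.  80.] 3.9 floor z 7.8 rim 19.8
```

```bash
python3 - <<'E'
import cv2
a=cv2.imread("pics/side0.png");b=cv2.imread("pics/top0.png")
cv2.imwrite("pics/z1.png",cv2.resize(b[180:320,150:490],None,fx=2.3,fy=2.3,interpolation=2))
cv2.imwrite("pics/z2.png",cv2.resize(a[120:350,150:510],None,fx=2.2,fy=2.2,interpolation=2))
E
```

```text
(no output)
```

View pics/z1.png

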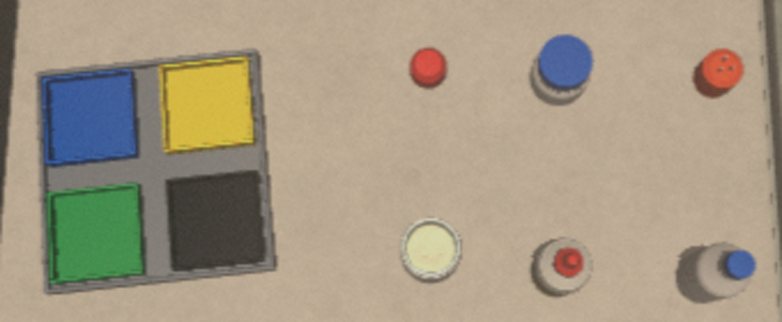

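View pics/z2.png

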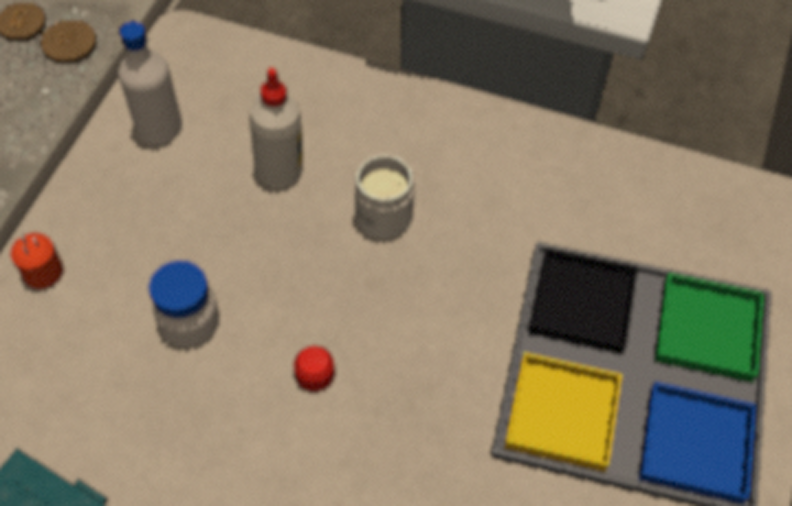

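```bash
python3 - <<'E'
from meas import *
for n in("side","top"):
  z=np.load(n+"0.npz");p,d=z["p"],z["d"];C=cloud(n,d);W=(abs(C[...,0]-515)<120)&(abs(C[...,1]-240)<120)&(d>0)
  for nm,lo,hi in(("blue",(100,130,40),(125,255,255)),("yel",(18,150,60),(34,255,255)),("grn",(45,110,30),(80,255,255)),("black",(0,0,0),(180,255,52))):
    pm=p.copy();pm[~W]=200
    bl=max(blobs(n,pm,lo,hi,300),key=lambda b:b[1][4]); m=cv2.morphologyEx(bl[2].astype(np.uint8),cv2.MORPH_OPEN,np.ones((7,7)))
    v,u=np.nonzero(m);h=cv2.convexHull(np.c_[u,v].astype(np.float32))[:,0]
    g=np.float32([onplane(n,a,b,19)[:2] for a,b in h]);r=cv2.minAreaRect(g)
    q=C[m>0]
    fl=q[q[:,2]<11];rim=q[q[:,2]>15]
    print(nm,n,"rect",np.round(r[0],1),np.round(r[1],1),round(r[2],1),"floor",np.median(q[:,2]).round(1))
E
```

```text
blue side rect [567.4 287.8] [82.7 81.1] 6.5 floor 7.8
yel side rect [578.7 183.6] [84.2 80. ] 6.3 floor 7.9
grn side rect [464.1 276.4] [84.4 81. ] 6.4 floor 7.9
black side rect [476.3 172.2] [85.4 78.3] 6.3 floor 7.8
blue top rect [561.2 287. ] [74.9 72.2] 3.9 floor 7.8
yel top rect [573.  184.4] [75.2 77.4] 6.4 floor 7.9
grn top rect [459.8 276.4] [79.  73.7] 6.0 floor 7.9Traceback (most recent call last):
  File "<stdin>", line 6, in <module>
ValueError: max() iterable argument is empty
```

Positions are settled:

| Thing | x, y (mm) |
|---|---|
| Cap | 610, -14 |
| Plug | 602, -271 |
| Jar | 443, -16 |
| Glue bottle | 426, -123 |

| Bin | x, y (mm) |
|---|---|
| Blue | 564.5, 287 |
| Yellow | 576, 184 |
| Green | 462, 276 |
| Black | 474, 172 |

The tray is turned about 6.2°, and the bin floors are at about z = 7.3. I'll place the cap first and the tall bottle last.

```bash
cat > pp.py <<'E'
from h import *
def R(a):
    c,s=np.cos(np.radians(a)),np.sin(np.radians(a)); return np.array([[s,0,c],[-c,0,s],[0,-1,0.]])
def st(t=""):
    s=bot.state();print(t,"t",round(s["time"],1),"pos",np.round(s["position"],1),"w",round(s["grip_width"],1),"f",np.round(s["ft_force"],1));return s
def pick(x,y,tcp,force,up=260):
    bot.reach([x,y,up],R(0)); st("above")
    bot.servo_line([x,y,tcp+25],velocity=300)
    bot.servo_line([x,y,tcp],velocity=80); bot.close(grasp_force=force); st("closed")
    bot.servo_line([x,y,up],velocity=250); return st("lifted")
def place(x,y,tcp,up=260):
    bot.reach([x,y,up],R(6.2))
    bot.servo_line([x,y,tcp+15],velocity=250); st("low")
    hit=bot.servo_line([x,y,tcp-1.5],velocity=25,threshold=3); st(f"hit {hit}")
    bot.ungrasp(); bot.sleep(.2); st("open")
    bot.servo_line([x,y,up],velocity=250)
E
python3 - <<'E'
from pp import *
s=bot.state();p=s["position"]
bot.servo_line([p[0],p[1],300],velocity=250)
for x,y,a in((610,-14,0),(602,-271,0),(443,-16,0),(426,-123,0),(474,172,6.2),(564,287,6.2)):
    q=bot.inverse_kinematics([x,y,40],R(a)); print(x,y,None if q is None else np.round(q))
pick(610,-14.2,33.5,12)
E
```

```text
610 -14 [-6. 19. 93. -0. 68. -6.]
602 -271 [-29.  26.  85.  -0.  70. -29.]
443 -16 [ -9.  -6. 120.  -0.  66.  -9.]
426 -123 [-23.  -6. 120.  -0.  66. -23.]
474 172 [ 14.   4. 111.  -0.  65.   8.]
564 287 [22. 22. 89. -0. 69. 16.]
above t 3.1 pos [610.  -15.2 260.1] w 92.8 f [0.3 0.3 0. ]
closed t 5.3 pos [610.  -14.2  33.5] w 31.4 f [-0.3 -0.5  0.3]
lifted t 6.4 pos [609.2 -14.1 258. ] w 31.5 f [-0.1 -0.2  0.1]
```

```bash
python3 - <<'E'
from pp import *
a,_=grab_frame("side");b,_=grab_frame("top")
o=np.hstack([cv2.resize(a[60:360,150:450],(400,400)),cv2.resize(b[100:400,200:500],(400,400))]);cv2.imwrite("pics/cap1.png",o[:,:,::-1])
E
```

```text
(no output)
```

View pics/cap1.png

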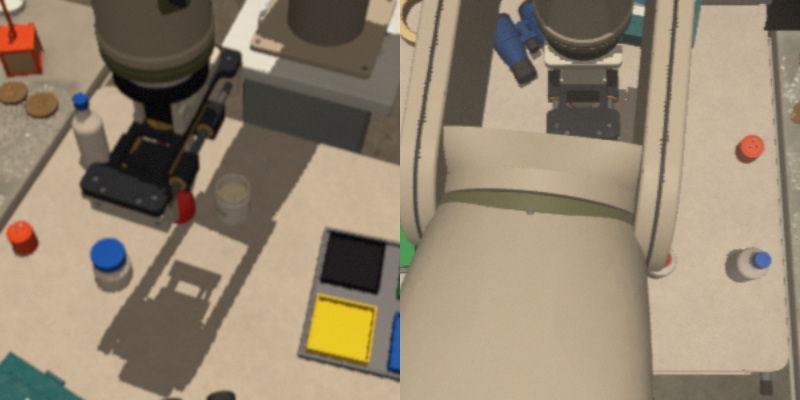

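The cap is held (red at 183,207, between the fingertips in the left view). Placing it now.

```bash
python3 - <<'E'
from pp import *
place(474.5,172.5,40.7)
bot.reach([602,-271,260],R(0))
a,da=grab_frame("side");b,_=grab_frame("top")
o=np.hstack([cv2.resize(a[200:380,360:520],(400,450)),cv2.resize(b[180:320,150:290],(400,450))]);cv2.imwrite("pics/cap2.png",o[:,:,::-1]);st()
C=cloud("side",da)
for c,s,m in blobs("side",a,(174,150,60),(10,255,255),40): print(c,C[m].mean(0).round(),np.percentile(C[m][:,2],95).round(1))
E
```

```text
low t 8.4 pos [475.8 172.4  56.9] w 31.9 f [ 0.2  0.6 -0. ]
hit True t 9.0 pos [474.3 172.5  40.1] w 31.9 f [0.3 0.5 3.7]
open t 10.3 pos [473.7 172.3  39.8] w 92.8 f [ 0.3  1.  -0. ]
 t 13.1 pos [ 602.5 -269.6  260.4] w 92.9 f [0.5 0.6 0.2]
[147.5  41.6] [ 268. -465.  163.] 181.1
[163.8  92.8] [ 290. -451.   55.] 73.8
[272.9 160.6] [ 439. -117.  123.] 128.8
[166.6 238.4] [ 610. -262.   36.] 41.6
[414.9 254.4] [483. 172.  35.] 36.2
```

View pics/cap2.png

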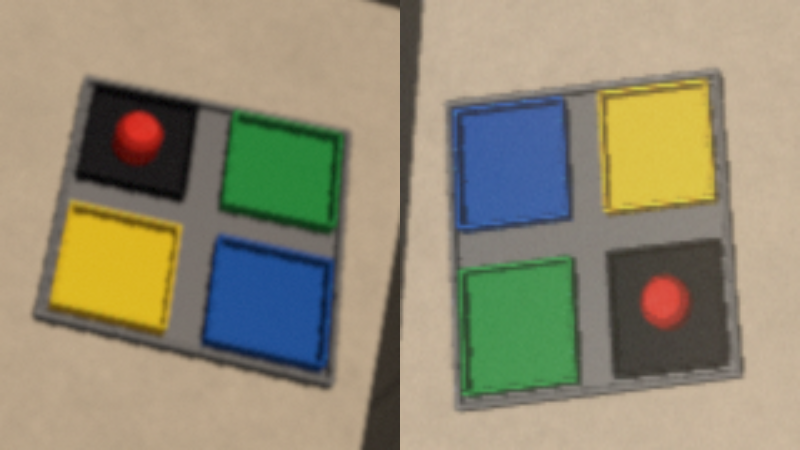

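The cap stands centred in the black bin: right view (665,302), top at z of about 36. Next the plug, then the jar.

```bash
python3 - <<'E'
from pp import *
s=pick(602,-271,36,15)
if s["grip_width"]>28:
    place(576,184.2,43.2)
    s=pick(443,-16,47,15)
E
```

```text
above t 13.3 pos [ 602.2 -270.5  260.2] w 92.9 f [1.  0.5 0.2]
closed t 15.6 pos [ 602. -271.   36.] w 35.5 f [ 0.4 -0.3 -0.3]
lifted t 16.6 pos [ 601.2 -270.6  257.8] w 35.8 f [-0.3 -0.6 -0.6]
low t 19.2 pos [577.3 184.2  59.9] w 35.4 f [0.7 0.8 0. ]
hit True t 19.8 pos [575.7 184.2  42.6] w 36.0 f [-0.9 -0.   4.1]
open t 21.1 pos [575.1 184.   42.1] w 92.7 f [ 0.5  0.5 -0.2]
above t 23.0 pos [443.3 -15.5 259.7] w 92.8 f [-0.3 -0.5 -0.3]
closed t 25.0 pos [443.  -16.   47.1] w 50.5 f [-0.5  0.1  0.6]
lifted t 26.0 pos [442.2 -15.9 258.2] w 51.2 f [ 0.  -0.3 -1.7]
```

```bash
python3 - <<'E'
from pp import *
place(462.5,276.4,54.2)
bot.reach([426,-123,290],R(0))
a,da=grab_frame("side");b,_=grab_frame("top")
o=np.hstack([cv2.resize(a[100:380,150:520],(400,300)),cv2.resize(b[180:320,150:290],(400,300))]);cv2.imwrite("pics/jar2.png",o[:,:,::-1])
s=pick(426,-123.2,70,25,up=290)
E
```

```text
low t 28.1 pos [463.7 276.4  70.8] w 51.1 f [0.  0.5 0.2]
hit True t 28.6 pos [462.3 276.3  53.7] w 50.6 f [0. 1. 3.]
open t 29.7 pos [461.7 276.   53.3] w 93.2 f [-0.1  0.9  0.7]
above t 32.5 pos [ 426.2 -122.8  290. ] w 93.1 f [-0.8  0.2  0.2]
closed t 34.6 pos [ 426.  -123.2   70. ] w 44.0 f [ 0.6 -0.4 -0.7]
lifted t 35.6 pos [ 425.3 -122.9  288.2] w 43.8 f [-0.6  0.1 -1.2]
```

View pics/jar2.png

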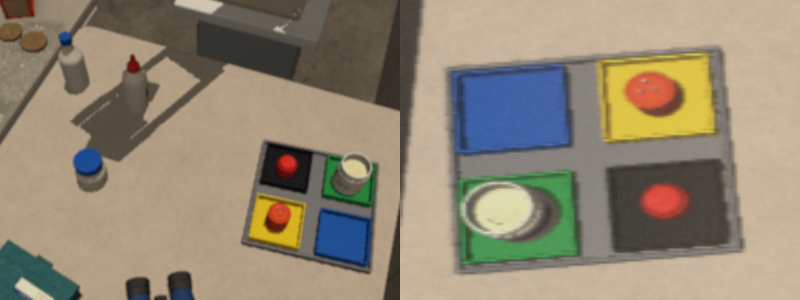

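```bash
cat > chk.py <<'E'
from meas import *
def chk(tag):
  C={};ims=[]
  for n in("side","top"):
    p,d=grab_frame(n);C[n]=cloud(n,d);C[n][d<=0]=0;ims.append(p)
  for nm,x,y,h in(("jar/grn",462.5,276.4,65),("plug/yel",576,184.2,47),("cap/blk",474.5,172.5,35),("glue/blu",564.5,287,138),("bluebot",422,-250,128),("lidjar",602,-131,62)):
    for n in C:
      c=C[n];m=(np.hypot(c[...,0]-x,c[...,1]-y)<42)&(c[...,2]>h-7)
      if m.sum()>5:
        q=c[m];print(nm,n,"off",(q.mean(0)[:2]-[x,y]).round(1),"rect",np.round(cv2.minAreaRect(q[:,:2].astype(np.float32))[0]-np.array([x,y]),1),"ztop",np.percentile(q[:,2],95).round(1),"n",m.sum())
        if nm[0]=="j":
          s=np.linalg.lstsq(np.c_[q[:,:2]-[x,y],np.ones(len(q))],q[:,2],rcond=None)[0];print("   rim slope",s.round(3))
  o=np.hstack([cv2.resize(ims[0][200:380,360:520],(400,450)),cv2.resize(ims[1][180:320,150:290],(400,450))]);cv2.imwrite(f"pics/{tag}.png",o[:,:,::-1])
E
python3 -c "
from chk import *
chk('c1')"
```

```text
jar/grn side off [-0.2 -1.2] rect [-0.  -1.6] ztop 66.7 n 230
   rim slope [ 9.0000e-03 -1.3000e-02  6.3266e+01]
jar/grn top off [-1.   1.3] rect [-1.3  0.7] ztop 67.2 n 166
   rim slope [-1.6000e-02 -1.1000e-02  6.3813e+01]
plug/yel side off [ 1.6 -1.8] rect [-0.5 -1.7] ztop 49.5 n 338
plug/yel top off [-1.9 -0.8] rect [-0.5  0.1] ztop 50.0 n 255
cap/blk side off [ 2.4 -1. ] rect [ 1.3 -1. ] ztop 36.4 n 207
cap/blk top off [-1.3  0.2] rect [-0.8  0.5] ztop 37.1 n 199
bluebot side off [ 2.7 -0. ] rect [ 1.3 -0.8] ztop 130.2 n 111
bluebot top off [-3.7 -4.8] rect [-4.2 -4.7] ztop 131.3 n 33
lidjar side off [2.  0.2] rect [ 0.8 -0.4] ztop 64.7 n 524
lidjar top off [ 0.4 11.2] rect [ 1.9 12.2] ztop 65.0 n 209
```

View pics/c1.png

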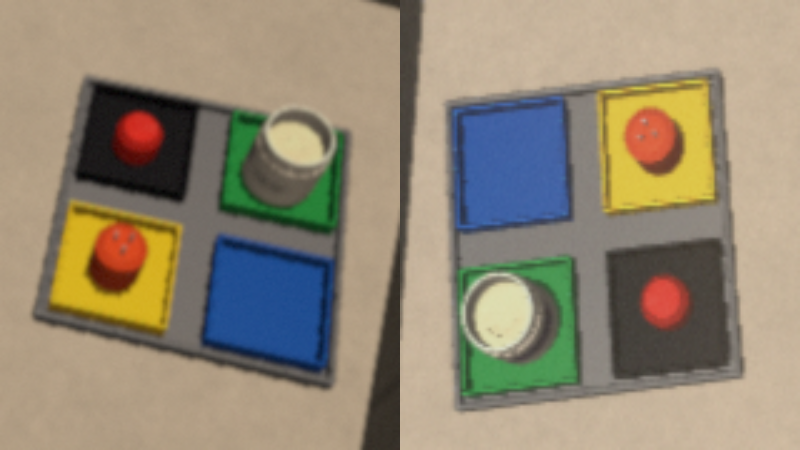

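All three stand level and centred to within 2 mm. The lidded jar's top-view offset is partial occlusion by the arm (209 pixels against 391 earlier). Next, the glue bottle.

```bash
python3 - <<'E'
from pp import *
place(564.5,287.3,77.2,up=290)
bot.reach([350,-400,320],R(-50)); st()
from chk import chk
chk("c2")
p,_=grab_frame("side");cv2.imwrite("pics/full2.png",p[:,:,::-1])
E
```

```text
low t 38.3 pos [565.8 287.4  94.2] w 43.8 f [-0.   0.  -0.4]
hit True t 38.9 pos [564.5 287.3  76.9] w 43.9 f [-0.2 -0.5  4.5]
open t 40.0 pos [563.6 286.9  76. ] w 92.7 f [-0.6 -0.2  0.4]
 t 43.6 pos [ 350.6 -399.5  319.9] w 92.7 f [-0.1  0.1 -0.4]
jar/grn side off [-0.1 -1. ] rect [-0.4 -1.4] ztop 66.7 n 237
   rim slope [ 5.0000e-03 -2.2000e-02  6.3017e+01]
jar/grn top off [-0.8  1.3] rect [-1.2  0.6] ztop 67.5 n 164
   rim slope [-1.3000e-02 -1.0000e-03  6.3861e+01]
plug/yel side off [ 1.8 -1.8] rect [ 0.2 -1.8] ztop 49.3 n 345
plug/yel top off [-1.9 -0.7] rect [-0.6 -0.2] ztop 50.5 n 254
cap/blk side off [ 2.6 -1.3] rect [ 1.4 -1.9] ztop 36.4 n 206
cap/blk top off [-1.2 -0.1] rect [-0.6  0.9] ztop 37.0 n 200
glue/blu side off [-0.6 -1.1] rect [-0.9 -0.6] ztop 139.2 n 37
glue/blu top off [-2.6 -0. ] rect [-2.3  0.4] ztop 139.5 n 27
bluebot side off [ 2.8 -0. ] rect [ 1.8 -0.6] ztop 130.0 n 110
bluebot top off [-0.8  1.7] rect [-0.9  1.1] ztop 130.8 n 133
lidjar side off [2.  0.1] rect [ 0.8 -0.9] ztop 64.4 n 528
lidjar top off [-1.6  1.2] rect [-1.   0.9] ztop 65.0 n 437
```

```bash
ls pics
```

```text
c1.png
c2.png
cap1.png
cap2.png
full2.png
jar2.png
side0.png
top0.png
z1.png
z2.png
```

View pics/c2.png

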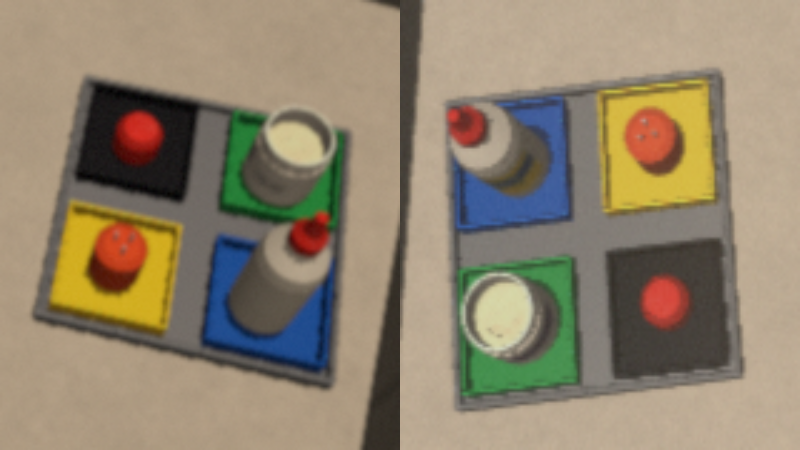

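View pics/full2.png

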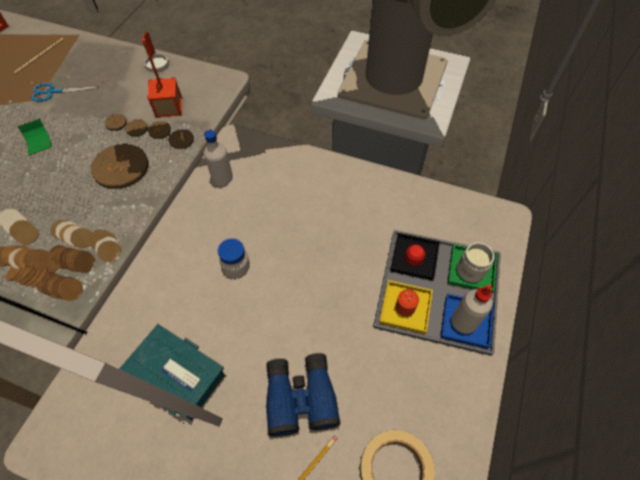

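All four stand in their bins. The nozzle tip is within 3 mm of the blue bin's centre, and the look-alikes (220,165) and (232,258) have not moved. The gripper is clear, so I'm handing in.

```bash
python3 -c "
from plant import job
job.finish_job()"
```

```text
the job is handed in; nothing more can be done
```

The mounting kit is packed and the job is handed in, at about 44 s on the robot's clock. I placed the red cap in the black bin, the plug in yellow, the open putty jar in green and the glue bottle in blue, then moved the gripper clear.

- **Placing:** the last two-view check put each top within about 3 mm of its measured bin centre. Tops read about 1 to 2 mm above the expected height, while bare table also read about 0.6 mm high. The jar's rim slope was at most about 0.02, and the glue nozzle tip was over its bin's centre, so the bottle is upright.
- **Look-alikes:** the blue-capped bottle and the lidded jar were within about 3 mm of where they started, and upright.
- **Disagreements:**
  - Side and top views differ by 3 to 6 mm in x on the tray and by 2 to 4 mm on the other things. I used the averages.
  - The cap gripped at 31.5 mm, against the stated 34 mm. It held without trouble.
  - One mid-task reading of the lidded jar was 12 mm off because the arm partly hid it. With the arm clear, it read within 2 mm.

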